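# Counter-hold the hidden bolt head behind a microscope camera bracket

## Robot

A 7-joint arm with a two-finger parallel gripper is mounted at the origin on the work surface. World frame = base frame: x ahead of the robot, y to its left, z up, the work surface at z = 0. Lengths are in m, angles in rad, forces in N, time in s.
With the tool pointing down it reaches from about 0.4 to 0.875 m from the base axis. Payload 19.3 kg.
Tool frame: the origin (TCP) lies midway between the tips of the shut fingers; the grasp point (between the pads) lies 19 mm behind it; x points along the fingers, y is the direction in which the jaws open and shut, and the axes are right-handed (so a half turn about x gives the same grasp; the last joint's range is limited). The gripper opens to 85 mm and grips with 20 to 120 N. Pads are 22 mm wide; open, the fingers measure 114 mm over their backs; the gripper's body (76 mm by 85 mm) begins 54 mm behind the grasp point. The pads swing forward as they close: fully open they stand 13 mm farther back than shut.
Start: joints at [1.257, 0.521, -0.036, 1.599, 0.021, 1.021, -0.113], TCP at [0.151, -0.607, 0.231] pointing down, gripper open.
Joint ranges: [-2.91, 2.91], [-0.3, 2.13], [-1.5, 1.42], [0.17, 2.43], [-1.26, 4.41], [0.16, 1.93], [-2.52, 2.52]. Speed limits (rad/s): [1.89, 1.89, 2.39, 2.39, 3.01, 3.01, 3.01].

## Interface

Orientations are given as [roll, pitch, yaw] about the fixed x, y, z axes, in that order (R = Rz(yaw) Ry(pitch) Rx(roll)).
In Python, from workcell import telemetry, vision, workorder gives the robot as it stands. The module is installed in compiled form; this text tells all that it offers.
- The arm moves only by the tool play_rows, never from a script. Its argument "deltas" is a list of rows, each a list of 7 numbers: the shift along the world's x, y, z in mm, then the turn, a rotation vector about the world's x, y, z in degrees, then the finger opening in mm, from 0 to 85.4. In form: [[x, y, z, wx, wy, wz, jaw], ...]. A call has 1 to 8 rows; each row shifts and turns the commanded pose from where the row before left it; what a row does not reach is not made up. A row lasts 1/8 s, in which the tool goes at most 62.5 mm and 10.7 degrees, less where a joint would pass 70% of its speed; a pose out of reach is approached as far as the arm can. A call with a gripper value outside its range is refused whole. The fingers move at their own pace and stop on an object; "grip_force" is the grip in N (left out, the last holds). Time passes only in rows, so rows that do not move let the fingers close. It gives the time, the measured TCP pose, the force and the opening at its end, in the units of the state.
- telemetry.observe(): the state, without advancing time (a new reading comes with each control period).
- vision.grab_frame(name): name is "scene" or "side" or "wrist"; returns the picture (420x560x3 uint8, red, green, blue); there is no depth.
- vision.camera_info(name): a dict with "mtx" (3x3 intrinsics, pixels), "rvec" (rotation vector, rad) and "tvec" (3), from world to camera coordinates, as OpenCV has them. Camera axes: x right, y down, z forward; pixel columns grow to the right and rows downward; lengths in m; the calibration is good to about 2 mm. A picture is of the moment at which its call begins: read the wrist's pose just before it. camera_info takes no time and is no camera call; for the wrist camera it gives the pose at the moment of the call.
- workorder.job_done(): hands the job in, once; it reports no verdict.
The state is a dict: "clock": time; "qpos": joint angles; "qd": joint speeds; "joint_efforts": joint torques, N m; "position": TCP position; "tool_rot": TCP orientation; "force": force on the tool from outside, world axes, zero at the start; "moment": the same for the moment, N m; "grip_width": finger opening in m.
Only numpy, scipy, OpenCV 4.12 (cv2) and the standard library are available. Lean on these libraries where they do the work, as an engineer would, in place of code of your own. Each camera call takes 0.05 s, during which the arm holds its last target. There are 200 camera calls.

## Task

Lift the loose cover plate off the camera bracket and lay it down flat, without dropping it, in the blue-floored compartment of the parts tray that has its shape. Then reach down through the gap behind the bracket's upright, grip the brass bolt head that the little nut driver keeps dragging round, and hold it from turning: finish while still holding the head between the fingers, and do not let go. Leave the brush, slide box, oil bottle and jar where they are.

Things in the scene. Friction and masses are not known exactly. Their poses are not given: they have to be found in the camera images.
- bracket: Fixed bracket. Origin on the desk under the bolt head's centre; local x = level bolt axis, -x roughly to the robot. Two aluminium uprights (90 mm along y, 6 thick, tops 88 mm above desk) leave a 52 mm gap (inner faces x = -26, +26 mm), open above and at both ends. Base plate 8 mm thick, 110 mm wide. Nut driver on the robot's side: x -32 to -154 mm, 46 wide, top 73 mm above desk.
- bolt_head (a point): Centre of the brass hexagonal bolt head, mid-gap, 50 mm above the desk, 42 above the base plate, 38 below the uprights' tops. 22 mm across flats, 25.4 across corners, 20 long along the level bolt axis; a 16 mm round shank joins it to the upright nearer the robot. It turns but does not shift. Take directions from bracket.
- bolt (a joint): Turn of the bolt head about the bracket's local x (rad). At 0 and every multiple of pi/3 two flats stand upright, facing local +y and -y, for fingers closing along local y from above. Left alone the nut driver drags it round, growing about 0.27 rad/s with about 0.08 N m torque; a pinch of 20 N or more on two flats stops it.
- cover_lug (a point): Centre of the orange lug on the loose cover (about 0.1 kg). Black plate 104 x 56 x 5 mm; the lug stands on its middle: 44 mm long (local x, the plate's long way), 12 thick (local y), 38 tall. This point is 19 mm above the plate's top face, 24 above its underside. At the start the cover lies loose on the uprights' tops over the bolt head, long way across the gap.
- tray: Fixed white tray, 200 x 136 mm (local x, y), origin on the desk under its middle. Floor, walls and dividers 4 mm thick, wall tops 16 mm above the desk. At local +y a long slot holds the brush; at -y lie the blue-floored cover compartment (towards -x) and a small compartment with washers (towards +x), too small for the cover.
- cover_bay (a point): Centre of the floor of the blue cover compartment, 4 mm above the desk; local x along its length. Inside it is 116 mm (x) by 70 mm (y), walls 12 mm high over the floor. The cover goes in flat, its long way along x, either end first; its lug centre is then 24 mm above this point.
- brush: Small wooden cleaning brush with a steel end, 158 mm long, in the tray's long slot. Bystander.
- slide_box: Green closed box of slides, 72 x 82 x 34 mm, on the desk between the bracket and the tray. Bystander.
- oil_bottle: Small amber bottle, 36 mm in diameter, 70 mm tall, on the desk beyond the work. Bystander.
- jar: Small clear jar with a white lid, 52 mm in diameter, 50 mm tall, on the desk beyond the work. Bystander.
There are look-alikes about, which are no part of the job. Of the things that look like the part that bears cover_lug, the middle-sized one is meant.

How it is judged:
By the outcome, as a careful person would: the job done as asked, in the order asked, and still so for the second after the job is handed in, while the arm keeps its last pose, push and grip.
It also fails if it takes over 61 s, if anything falls off the work surface, if the arm or the gripper's body presses on something with over 40 N, if the wrist force passes 120 N, or if a joint passes its speed limit or range.

## Working session

There is one attempt and no reset: what is moved stays moved. The work goes in short steps, Python scripts to look and compute and a tool call to move; the robot and the scene stay as the last step left them, time stands still between calls to the robot, and variables do not carry over. Pictures are saved under pics/ and viewed, about 8 in all and at most 12, crops included, and the job is handed in when it is done.

Besides the shell and the picture viewer there is one more tool, called after "Emit:" by a JSON object that holds its "name" and its "arguments", one argument or row to a line. play_rows: Moves the arm, as the interface text tells. Its arguments: {"type":"object","properties":{"deltas":{"type":"array","items":{"type":"array","items":{"type":"number"}}},"grip_force":{"type":"number"}},"required":["deltas"]}

```bash
mkdir -p pics; cat > h.py <<'E'
import numpy as np, cv2
from workcell import telemetry, vision, workorder
def cam(n):
    c=vision.camera_info(n); R=cv2.Rodrigues(np.array(c["rvec"],float))[0]
    return np.array(c["mtx"],float),R,np.array(c["tvec"],float).ravel()
def ray(c,uv):
    K,R,t=c; d=R.T@np.linalg.inv(K)@np.array([uv[0],uv[1],1.]); return -R.T@t,d
def onz(c,uv,z):
    o,d=ray(c,uv); return o+d*(z-o[2])/d[2]
def proj(c,p):
    K,R,t=c; q=K@(R@np.array(p,float)+t); return q[:2]/q[2]
def tri(c1,u1,c2,u2):
    A=[];b=[]
    for c,u in((c1,u1),(c2,u2)):
        o,d=ray(c,u); d/=np.linalg.norm(d); P=np.eye(3)-np.outer(d,d); A.append(P); b.append(P@o)
    return np.linalg.lstsq(np.vstack(A),np.hstack(b),rcond=None)[0]
def grab(n,f):
    c=cam(n); im=vision.grab_frame(n); cv2.imwrite(f"pics/{f}.png",im[:,:,::-1]); return c,im
E
python3 - <<'E'
from h import *
np.set_printoptions(precision=4,suppress=True)
for n in("scene","side"):
    c,im=grab(n,n+"0"); print(n,-c[1].T@c[2],c[0][0,0])
print(telemetry.observe())
E
```

```text
scene [1.0988 0.5737 0.6191] 439.7054560368922
side [0.4491 0.6186 0.7737] 381.9430115219908
{'clock': 0.1, 'qpos': array([ 1.2568,  0.5219, -0.0363,  1.5999,  0.0212,  1.0211, -0.1128]), 'qd': array([-0.0002, -0.0009, -0.0008, -0.0016, -0.0002, -0.0006, -0.0001]), 'joint_efforts': array([  0.003 , -92.8483,   1.9838, -37.0533,   0.0181,   0.0053,
        -0.0001]), 'position': array([ 0.1507, -0.6063,  0.2308]), 'tool_rot': array([-1.462 ,  1.5698,  1.9234]), 'force': array([-0.2759,  0.1473, -0.152 ]), 'moment': array([-0.0504, -0.0401,  0.0007]), 'grip_width': 0.08550695793564292}
```

View pics/scene0.png

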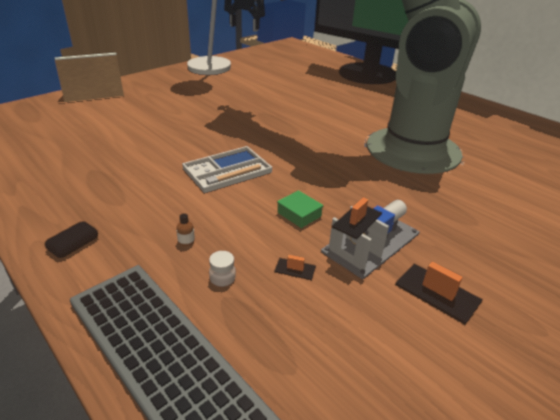

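View pics/side0.png

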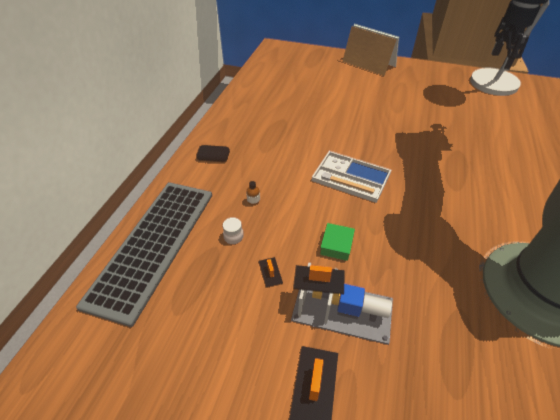

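The scene shows the cover on the bracket at about (358,217) in scene and (319,281) in side. The smaller and larger look-alikes lie on the desk. The tray's blue bay is at (368,174) in side, and the driver is at (350,300).

```bash
python3 - <<'E'
from h import *
np.set_printoptions(precision=4,suppress=True)
I={}
for n in("scene","side"):
    im=cv2.imread(f"pics/{n}0.png"); hsv=cv2.cvtColor(im,cv2.COLOR_BGR2HSV); c=cam(n); I[n]=im
    for nm,lo,hi in(("orange",(5,215,150),(16,255,255)),("blue",(105,130,50),(125,255,255)),("green",(50,100,50),(75,255,255))):
        m=cv2.inRange(hsv,lo,hi); k,l,s,ce=cv2.connectedComponentsWithStats(m)
        for i in range(1,k):
            if 60<s[i,4]<4000 and s[i,1]>90:
                cn=cv2.findContours((l==i).astype(np.uint8),0,2)[0][0]
                r=cv2.minAreaRect(cn); b=cv2.boxPoints(r)
                z=dict(orange=.131,blue=.004,green=.034)[nm]
                print(n,nm,s[i],ce[i],'ctr@z',onz(c,ce[i],z)); 
                print('   corners',b.round(1).tolist(),[onz(c,q,z)[:2].round(4).tolist() for q in b])
a=cv2.resize(I["side"][250:360,270:410],None,fx=5,fy=5,interpolation=2)[:, :700]
b=cv2.resize(I["side"][145:205,305:400],None,fx=5,fy=5,interpolation=2)
cv2.imwrite("pics/crop1.png",a); cv2.imwrite("pics/crop2.png",b)
E
```

```text
scene blue [375 207  19  15 138] [384.2826 214.7464] ctr@z [0.3375 0.1455 0.004 ]
   corners [[371.29998779296875, 214.8000030517578], [376.3999938964844, 205.5], [393.6000061035156, 214.89999389648438], [388.5, 224.1999969482422]] [[0.3614, 0.126], [0.3216, 0.1104], [0.321, 0.1599], [0.3597, 0.1736]]
scene green [278 191  44  36 976] [299.6547 208.0461] ctr@z [0.5027 0.0275 0.034 ]
   corners [[273.3999938964844, 207.8000030517578], [290.1000061035156, 183.3000030517578], [324.6000061035156, 206.8000030517578], [307.79998779296875, 231.3000030517578]] [[0.5479, -0.0113], [0.4478, -0.0608], [0.4555, 0.0604], [0.5483, 0.0979]]
side orange [310 266  21   6 100] [320.27 268.47] ctr@z [0.4997 0.1824 0.131 ]
   corners [[309.70001220703125, 269.70001220703125], [310.20001220703125, 264.8999938964844], [330.3999938964844, 267.20001220703125], [329.8999938964844, 272.0]] [[0.5192, 0.1916], [0.521, 0.18], [0.4809, 0.1733], [0.4795, 0.1849]]
side orange [311 359  12  34 268] [316.2649 375.1754] ctr@z [0.4587 0.3874 0.131 ]
   corners [[310.0, 391.1000061035156], [314.1000061035156, 358.5], [3
[... 355 characters left out ...]
5]] [[0.5093, -0.2714], [0.508, -0.3171], [0.3993, -0.2951], [0.4033, -0.2512]]
side blue [339 285  25  31 562] [351.3897 299.3256] ctr@z [0.4237 0.1564 0.004 ]
   corners [[337.5, 310.3999938964844], [343.3999938964844, 283.8999938964844], [365.6000061035156, 288.79998779296875], [359.70001220703125, 315.3999938964844]] [[0.4483, 0.1927], [0.4486, 0.122], [0.3971, 0.1199], [0.3995, 0.19]]
side green [321 224  33  36 897] [336.913  241.0446] ctr@z [0.4865 0.0264 0.034 ]
   corners [[319.0, 254.0], [325.29998779296875, 222.6999969482422], [353.8999938964844, 228.39999389648438], [347.70001220703125, 259.70001220703125]] [[0.5196, 0.0774], [0.5268, -0.0233], [0.4535, -0.026], [0.4513, 0.0737]]
```

View pics/crop1.png

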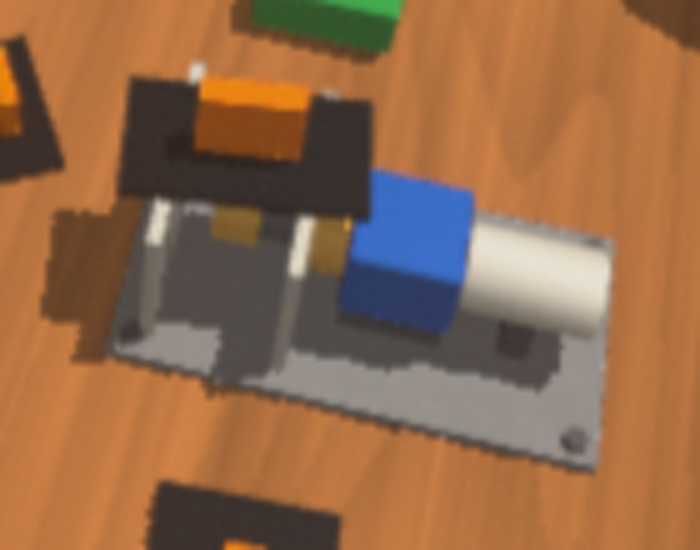

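```bash
python3 - <<'E'
from h import *
from scipy.spatial.transform import Rotation as Ro
np.set_printoptions(precision=4,suppress=True)
s=telemetry.observe(); R=Ro.from_euler('xyz',s["tool_rot"]).as_matrix(); print(R)
c=cam("side")
P=[onz(c,(270+u/5,250+v/5),.008) for u,v in((110,355),(595,470),(613,240))]; print(P)
d=P[0]-P[1]; print("bracket yaw",np.degrees(np.arctan2(d[1],d[0])))
# plate corners z=.093 top
Q=[onz(c,(270+u/5,250+v/5),.093) for u,v in((132,76),(373,100),(368,218),(120,196))]; print(Q,np.mean(Q,0))
w=cam("wrist"); print("wrist cam",-w[1].T@w[2], w[1][2], w[0][0,0])
print(s["qpos"])
E
```

```text
[[-0.0003  0.2414 -0.9704]
 [ 0.0009 -0.9704 -0.2414]
 [-1.     -0.001   0.0001]]
[array([0.5369, 0.2481, 0.008 ]), array([0.3316, 0.2383, 0.008 ]), array([0.3357, 0.1282, 0.008 ])]
bracket yaw 2.7385360869388884
[array([0.5534, 0.1635, 0.093 ]), array([0.4525, 0.1452, 0.093 ]), array([0.444 , 0.2017, 0.093 ]), array([0.5424, 0.2214, 0.093 ])] [0.4981 0.1829 0.093 ]
wrist cam [ 0.2171 -0.5893  0.3725] [-0.2601 -0.0634 -0.9635] 347.5826109782015
[ 1.2568  0.5219 -0.0363  1.5999  0.0212  1.0211 -0.1128]
```

Cover on the bracket is at about (0.498, 0.183) with yaw about 10.5°. The bracket yaw is about 2.5°. The bay is near (0.45, -0.28) with yaw about -11°. Next I fly over the tray for a close look.

Emit:
{"name": "play_rows", "arguments": {
  "deltas": [
    [38,38,9,0,0,0,85],
    [38,38,9,0,0,0,85],
    [38,38,9,0,0,0,85],
    [38,38,9,0,0,0,85],
    [38,38,9,0,0,0,85],
    [38,38,9,0,0,0,85],
    [38,38,9,0,0,0,85],
    [34,40,7,0,0,0,85]
  ]
}}

```text
clock: 1.1
position: [0.4519, -0.2991, 0.3015]
tool_rot: [-1.575, 1.571, 1.811]
force: [0.3, -0.4, 0.5]
grip_width: 0.0847
```

```bash
python3 - <<'E'
from h import *
np.set_printoptions(precision=4,suppress=True)
s=telemetry.observe(); print(s["clock"],s["position"],s["tool_rot"],np.abs(s["qd"]).max())
c,im=grab("wrist","w1"); np.savez("w1.npz",K=c[0],R=c[1],t=c[2])
E
```

```text
1.1 [ 0.4519 -0.2991  0.3015] [-1.5748  1.5708  1.8106] 0.817440473141219
```

View pics/w1.png

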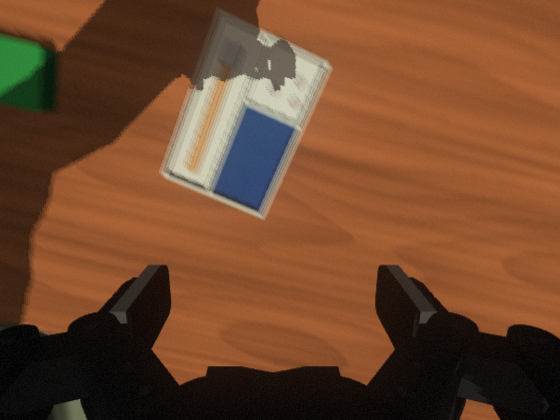

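The bay's blue floor has its centre near (257,158), with the box seen clean; the washers compartment is at top right and the brush slot at left. Next: compute the bay pose and fly to the bracket.

```bash
python3 - <<'E'
from h import *
np.set_printoptions(precision=4,suppress=True)
d=np.load("w1.npz"); c=(d["K"],d["R"],d["t"]); im=cv2.imread("pics/w1.png")
m=cv2.inRange(cv2.cvtColor(im,cv2.COLOR_BGR2HSV),(105,130,50),(125,255,255))
cn=max(cv2.findContours(m,0,2)[0],key=cv2.contourArea); 
w=np.array([onz(c,(p[0]+.0,p[1]),.004)[:2]*1000 for p in cn[:,0]],np.float32)
r=cv2.minAreaRect(w); print(r, cv2.boxPoints(r))
for uv in((221,10),(331,65),(265,217),(162,171)): print(onz(c,uv,.016))
E
```

```text
((458.87847900390625, -271.16021728515625), (60.41804504394531, 108.10432434082031), 80.20438385009766) [[ 400.4748 -291.7327]
 [ 507.0031 -310.1249]
 [ 517.2822 -250.5877]
 [ 410.7539 -232.1955]]
[ 0.6116 -0.2     0.016 ]
[ 0.5868 -0.3333  0.016 ]
[ 0.3926 -0.3029  0.016 ]
[ 0.4195 -0.1653  0.016 ]
```

Emit:
{"name": "play_rows", "arguments": {
  "deltas": [
    [-2,60,0,0,0,0,85],
    [-2,60,0,0,0,0,85],
    [-2,60,0,0,0,0,85],
    [-2,60,0,0,0,0,85],
    [-2,60,0,0,0,0,85],
    [-2,60,0,0,0,0,85],
    [-2,60,0,0,0,-1.5,85],
    [-2,60,0,0,0,-2,85]
  ]
}}

```text
clock: 2.15
position: [0.4345, 0.1812, 0.3013]
tool_rot: [2.576, 1.571, -0.384]
force: [2.0, -1.3, -0.7]
grip_width: 0.0852
```

Emit:
{"name": "play_rows", "arguments": {
  "deltas": [
    [0,0,0,0,0,0,85],
    [0,0,0,0,0,0,85]
  ]
}}

```text
clock: 2.4
position: [0.4348, 0.179, 0.301]
tool_rot: [0.522, 1.57, -2.437]
force: [0.1, -0.1, 0.5]
grip_width: 0.0853
```

```bash
python3 - <<'E'
from h import *
np.set_printoptions(precision=4,suppress=True)
s=telemetry.observe(); print(s["clock"],s["position"],s["tool_rot"],np.abs(s["qd"]).max())
c,im=grab("wrist","w2"); np.savez("w2.npz",K=c[0],R=c[1],t=c[2])
E
```

```text
2.4 [0.4348 0.179  0.301 ] [ 0.522   1.57   -2.4367] 0.023478300829935465
```

View pics/w2.png

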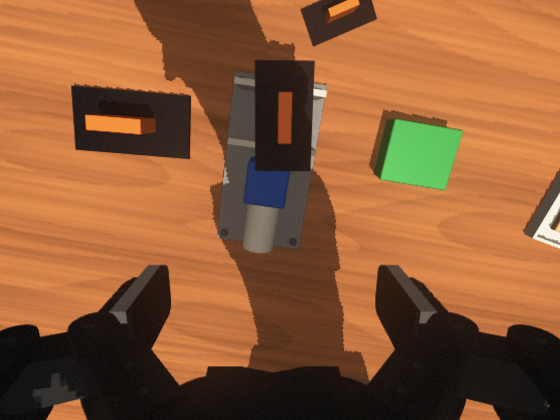

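Wrist view: lug top around (285,117); plate corners (255,60),(314,62),(310,170),(256,170); base near corners (218,237),(299,248); far upright's visible top from (237,75) to (326,90).

```bash
python3 - <<'E'
from h import *
np.set_printoptions(precision=4,suppress=True)
from scipy.spatial.transform import Rotation as Ro
d=np.load("w2.npz"); c=(d["K"],d["R"],d["t"]); im=cv2.imread("pics/w2.png")
hsv=cv2.cvtColor(im,cv2.COLOR_BGR2HSV)
m=cv2.inRange(hsv,(3,200,80),(16,255,255)); m[:, :270]=0; m[:,300:]=0; m[:85]=0; m[150:]=0
cn=max(cv2.findContours(m,0,2)[0],key=cv2.contourArea); r=cv2.minAreaRect(cn); b=cv2.boxPoints(r); print(b)
w=np.array([onz(c,q,.131)[:2]*1000 for q in b],np.float32); print("lug",cv2.minAreaRect(w))
m=cv2.inRange(hsv,(0,0,0),(180,255,62)); m[:55]=0;m[175:]=0;m[:,:250]=0;m[:,320:]=0; m[158:,:]=0
for q in((255,60),(314,62),(310,170),(256,170)): print("plate",onz(c,q,.093))
P=[onz(c,q,.008) for q in((218,237),(299,248))]; print("base near",P)
P=[onz(c,q,.088) for q in((236,74),(327,89),(326,95),(235,82))]; print("far upr",P)
s=telemetry.observe(); R=Ro.from_euler('xyz',s["tool_rot"]).as_matrix(); print(R[:,1], np.degrees(np.arctan2(R[1,1],R[0,1])))
E
```

```text
[[278. 124.]
 [278. 107.]
 [291. 107.]
 [291. 124.]]
lug ((502.5715026855469, 181.8231658935547), (14.224614143371582, 11.312810897827148), 10.735011100769043)
plate [0.5466 0.2172 0.093 ]
plate [0.5549 0.1628 0.093 ]
plate [0.4552 0.1451 0.093 ]
plate [0.4453 0.1988 0.093 ]
base near [array([0.3342, 0.2348, 0.008 ]), array([0.3385, 0.126 , 0.008 ])]
far upr [array([0.5318, 0.2333, 0.088 ]), array([0.5344, 0.1448, 0.088 ]), array([0.5288, 0.1446, 0.088 ]), array([0.5245, 0.2331, 0.088 ])]
[ 0.1807 -0.9835  0.0005] -79.58679692074946
```

Emit:
{"name": "play_rows", "arguments": {
  "deltas": [
    [16,1,-30,0,0,0,50],
    [16,1,-40,0,0,0,50],
    [16,1,-40,0,0,0,50],
    [17,0,-40,0,0,0,50],
    [0,0,-25,0,0,0,50],
    [0,0,-17,0,0,0,50],
    [0,0,-10,0,0,0,50],
    [0,0,0,0,0,0,50]
  ],
  "grip_force": 35
}}

```text
clock: 3.45
position: [0.4999, 0.1822, 0.0994]
tool_rot: [0.914, 1.571, -2.045]
force: [0.2, -0.2, 0.2]
grip_width: 0.0501
```

```bash
python3 - <<'E'
from h import *
np.set_printoptions(precision=4,suppress=True)
s=telemetry.observe(); print(s["clock"],s["position"],s["force"],s["grip_width"])
c,im=grab("wrist","w3"); c2,im2=grab("side","s3")
cv2.imwrite("pics/w3b.png",np.hstack([im[:,:,::-1],cv2.resize(im2[230:330,260:360,::-1],(420,420))])[:, :980][::1])
a=cv2.imread("pics/w3b.png"); cv2.imwrite("pics/w3b.png",cv2.resize(a,(790,338)))
E
```

```text
3.45 [0.4999 0.1822 0.0994] [ 0.1564 -0.1899  0.1779] 0.05006301266158957
```

View pics/w3b.png

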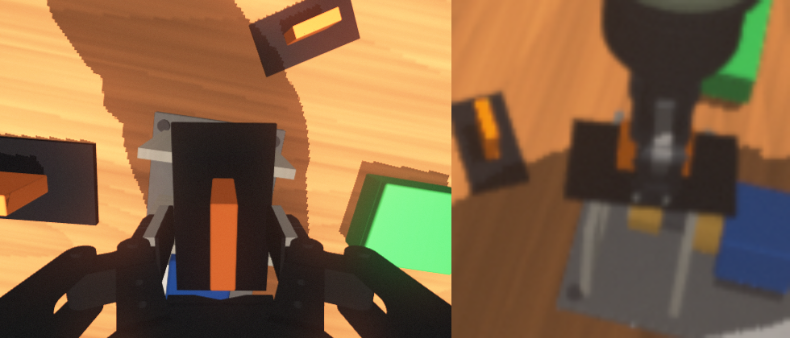

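The lug sits centred between the fingers (at about 223,235 in the composite) and in line with the jaws. Closing.

Emit:
{"name": "play_rows", "arguments": {
  "deltas": [
    [0,0,0,0,0,0,6],
    [0,0,0,0,0,0,6],
    [0,0,0,0,0,0,6],
    [0,0,0,0,0,0,6],
    [0,0,0,0,0,0,6],
    [0,0,0,0,0,0,6],
    [0,0,10,0,0,0,6],
    [0,0,20,0,0,0,6]
  ],
  "grip_force": 35
}}

```text
clock: 4.55
position: [0.4994, 0.1824, 0.1297]
tool_rot: [0.097, 1.57, -2.862]
force: [0.4, 0.0, -0.7]
grip_width: 0.0112
```

Emit:
{"name": "play_rows", "arguments": {
  "deltas": [
    [0,0,30,0,0,0,6],
    [0,0,40,0,0,0,6],
    [-2,-40,10,0,0,-2,6],
    [-4,-50,0,0,0,-2.5,6],
    [-4,-50,0,0,0,-2.5,6],
    [-4,-50,0,0,0,-2.5,6],
    [-4,-50,0,0,0,-2.5,6],
    [-4,-50,0,0,0,-2.5,6]
  ]
}}

```text
clock: 5.55
position: [0.4776, -0.109, 0.21]
tool_rot: [-3.024, 1.57, 0.045]
force: [1.3, -0.0, -1.2]
grip_width: 0.0115
```

Emit:
{"name": "play_rows", "arguments": {
  "deltas": [
    [-4,-50,0,0,0,-2.5,6],
    [-5,-50,0,0,0,-2.5,6],
    [-5,-40,-10,0,0,-0.6,6],
    [-3,-25,-20,0,0,0,6],
    [0,0,-30,0,0,0,6],
    [0,0,-30,0,0,0,6],
    [0,0,0,0,0,0,6],
    [0,0,0,0,0,0,6]
  ]
}}

```text
clock: 6.55
position: [0.4614, -0.2726, 0.1206]
tool_rot: [2.962, 1.57, -0.347]
force: [-0.3, -0.1, -0.1]
grip_width: 0.0116
```

```bash
python3 - <<'E'
from h import *
from scipy.spatial.transform import Rotation as Ro
np.set_printoptions(precision=4,suppress=True)
s=telemetry.observe(); R=Ro.from_euler('xyz',s["tool_rot"]).as_matrix()
print(s["clock"],s["position"],s["force"],s["grip_width"],np.degrees(np.arctan2(-R[1,1],-R[0,1])),R[:,0])
c,im=grab("wrist","w4"); c2,im2=grab("side","s4"); c3,im3=grab("scene","sc4")
np.savez("w4.npz",K=c[0],R=c[1],t=c[2])
b=np.vstack([cv2.resize(im2[125:225,295:410],(322,280)),cv2.resize(im3[130:205,170:290],(322,201))])
a=cv2.resize(im,(480,360)); b=cv2.resize(b,(310,463)); o=np.zeros((463,790,3),np.uint8); o[:360,:480]=a; o[:,480:]=b
cv2.imwrite("pics/w4b.png",o[:,:,::-1])
E
```

```text
6.55 [ 0.4614 -0.2726  0.1206] [-0.316  -0.0589 -0.1489] 0.011632729321016246 80.37184077725345 [ 0.0011 -0.0004 -1.    ]
```

View pics/w4b.png

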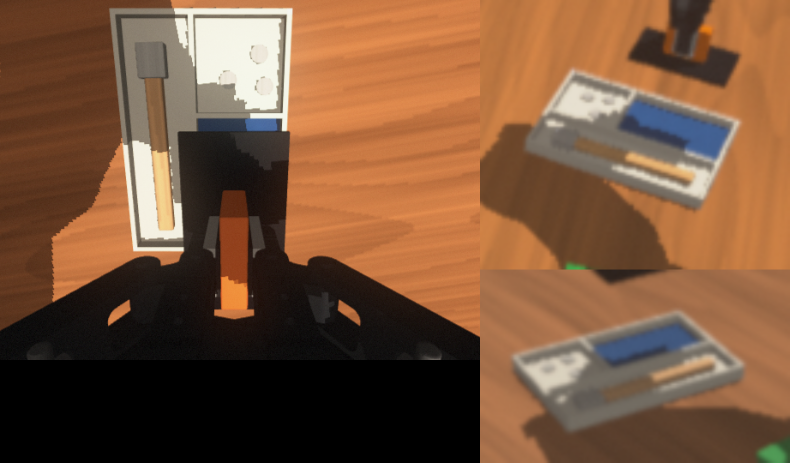

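Wrist view shows the tray squarely aligned below the held plate: tray far corners at (111,10),(292,9), near-left (134,249), plate front corners (179,132),(289,132), all in the scaled composite.

```bash
python3 - <<'E'
from h import *
np.set_printoptions(precision=4,suppress=True)
d=np.load("w4.npz"); c=(d["K"],d["R"],d["t"]); f=560/480
g=lambda u,v,z:onz(c,(u*f,v*f),z)[:2]
A,B,C=g(111,10,.016),g(292,9,.016),g(134,249,.016)
a=lambda v:np.degrees(np.arctan2(v[1],v[0]))
print(A,B,C,"yaws",a(A-C),a(A-B)-90,np.linalg.norm(A-C),np.linalg.norm(A-B)); ctr=(B+C)/2
y=np.radians((a(A-C)+a(A-B)-90)/2); Rz=np.array([[np.cos(y),-np.sin(y)],[np.sin(y),np.cos(y)]])
print("tray",ctr,"bay",ctr+Rz@[-.038,-.029])
# bay inner corner tops at far wall
p,q=g(179,132,.114),g(289,132,.114); print("plate front",p,q,a(p-q)-90,np.linalg.norm(p-q))
y2=np.radians(a(p-q)-90); print("plate ctr",(p+q)/2-.052*np.array([np.cos(y2),np.sin(y2)]))
E
```

```text
[ 0.6059 -0.204 ] [ 0.5841 -0.3362] [ 0.4126 -0.1708] yaws -9.75193891538489 -9.333399707744618 0.19612346832482147 0.13401596950601988
tray [ 0.4983 -0.2535] bay [ 0.4561 -0.2758]
plate front [ 0.5172 -0.2538] [ 0.5082 -0.3074] -9.610147895408303 0.05437423288615924
plate ctr [ 0.4614 -0.2719]
```

Emit:
{"name": "play_rows", "arguments": {
  "deltas": [
    [-3,-2,-20,0,0,0,6],
    [0,0,-25,0,0,0,6],
    [0,0,-20,0,0,0,6],
    [0,0,-12,0,0,0,6],
    [0,0,-8,0,0,0,6],
    [0,0,-8,0,0,0,6],
    [0,0,-5,0,0,0,6],
    [0,0,0,0,0,0,6]
  ]
}}

```text
clock: 7.7
position: [0.4578, -0.2745, 0.0212]
tool_rot: [-0.258, 1.571, 2.715]
force: [-0.3, 0.3, -1.1]
grip_width: 0.0113
```

Emit:
{"name": "play_rows", "arguments": {
  "deltas": [
    [0,0,-2,0,0,0,6],
    [0,0,-2,0,0,0,6],
    [0,0,-1,0,0,0,6],
    [0,0,-1,0,0,0,6],
    [0,0,0,0,0,0,6]
  ]
}}

```text
clock: 8.32
position: [0.4579, -0.2745, 0.0158]
tool_rot: [2.12, 1.571, -1.19]
force: [-3.0, 1.6, 11.8]
grip_width: 0.0113
```

Emit:
{"name": "play_rows", "arguments": {
  "deltas": [
    [0,0,0.5,0,0,0,36],
    [0,0,0,0,0,0,36],
    [0,0,0,0,0,0,36],
    [0,0,0,0,0,0,36],
    [0,0,20,0,0,0,36],
    [0,0,50,0,0,0,36],
    [0,0,60,0,0,0,36],
    [0,0,60,0,0,0,36]
  ]
}}

```text
clock: 9.32
position: [0.4575, -0.2744, 0.2077]
tool_rot: [-1.145, 1.571, 1.828]
force: [1.2, -0.7, -0.1]
grip_width: 0.036
```

Emit:
{"name": "play_rows", "arguments": {
  "deltas": [
    [0,0,30,0,0,0,40],
    [-30,0,0,0,0,0,40],
    [-20,0,0,0,0,0,40],
    [0,0,0,0,0,0,40]
  ]
}}

```text
clock: 9.82
position: [0.4068, -0.2748, 0.2361]
tool_rot: [1.313, 1.57, -1.998]
force: [0.1, -0.5, -0.1]
grip_width: 0.0401
```

```bash
python3 - <<'E'
from h import *
np.set_printoptions(precision=4,suppress=True)
s=telemetry.observe(); print(s["clock"],s["position"],s["force"],s["grip_width"])
c,im=grab("wrist","w5"); c2,im2=grab("side","s5"); c3,im3=grab("scene","sc5")
b=np.vstack([cv2.resize(im2[125:225,295:410],(310,270)),cv2.resize(im3[130:205,170:290],(310,193))])
a=cv2.resize(im,(480,360)); o=np.zeros((463,790,3),np.uint8); o[:360,:480]=a; o[:,480:]=b
cv2.imwrite("pics/w5b.png",o[:,:,::-1])
E
```

```text
9.825 [ 0.4068 -0.2748  0.2361] [ 0.0668 -0.4739 -0.1208] 0.04009061794843969
```

View pics/w5b.png

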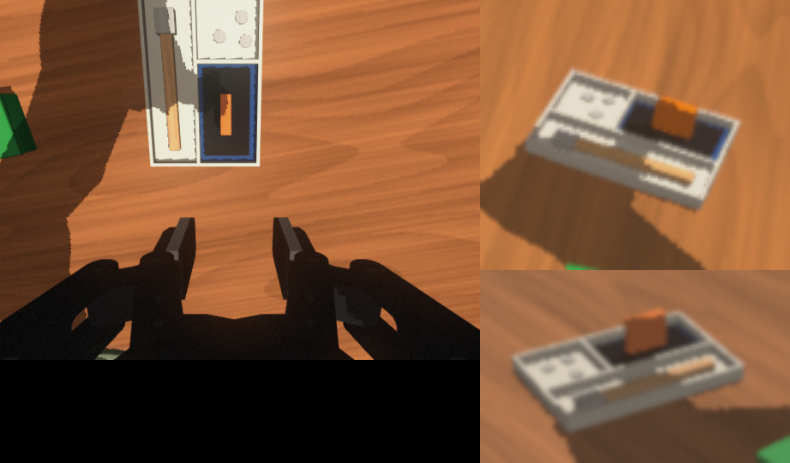

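The cover lies flat with a blue margin all round (lug at 226,114), and the brush and tray are undisturbed. Now over the bolt head, with the camera overhead.

Emit:
{"name": "play_rows", "arguments": {
  "deltas": [
    [6,55,10,0,0,0,45],
    [5,60,0,0,0,2,45],
    [4,60,0,0,0,2,45],
    [4,60,0,0,0,2,45],
    [2,60,0,0,0,2,45],
    [2,60,0,0,0,2,45],
    [2,60,-10,0,0,1.6,45],
    [2,45,-16,0,0,0,45]
  ]
}}

```text
clock: 10.98
position: [0.435, 0.1887, 0.2197]
tool_rot: [-2.233, 1.569, 0.945]
force: [0.5, -0.7, -0.7]
grip_width: 0.0453
```

Emit:
{"name": "play_rows", "arguments": {
  "deltas": [
    [0,0,-10,0,0,0,45],
    [0,0,0,0,0,0,45],
    [0,0,0,0,0,0,45]
  ]
}}

```text
clock: 11.35
position: [0.4352, 0.1847, 0.2101]
tool_rot: [2.562, 1.571, -0.546]
force: [0.8, -0.0, -0.7]
grip_width: 0.0451
```

```bash
python3 - <<'E'
from h import *
from scipy.spatial.transform import Rotation as Ro
np.set_printoptions(precision=4,suppress=True)
s=telemetry.observe(); R=Ro.from_euler('xyz',s["tool_rot"]).as_matrix()
print(s["clock"],s["position"],s["force"],s["grip_width"],np.degrees(np.arctan2(-R[1,1],-R[0,1])),R[:,0])
c,im=grab("wrist","w6"); np.savez("w6.npz",K=c[0],R=c[1],t=c[2])
print(-c[1].T@c[2], proj(c,(.501,.187,.05)))
u,v=proj(c,(.501,.187,.05)).round().astype(int)
i2=vision.grab_frame("side"); c2=cam("side"); a,b=proj(c2,(.501,.187,.05)).round().astype(int); print(a,b)
o=np.hstack([cv2.resize(im[v-60:v+60,u-60:u+60],(480,480),interpolation=2),cv2.resize(i2[b-20:b+20,a-13:a+13],(312,480),interpolation=2)])
cv2.imwrite("pics/w6b.png",o[:,:,::-1])
E
```

```text
11.35 [0.4352 0.1847 0.2101] [ 0.7637 -0.0481 -0.6958] 0.045078303351740796 91.89093461824605 [ 0.0002 -0.0001 -1.    ]
[0.5035 0.1877 0.3518] [273.5855 117.3559]
316 291
```

View pics/w6b.png

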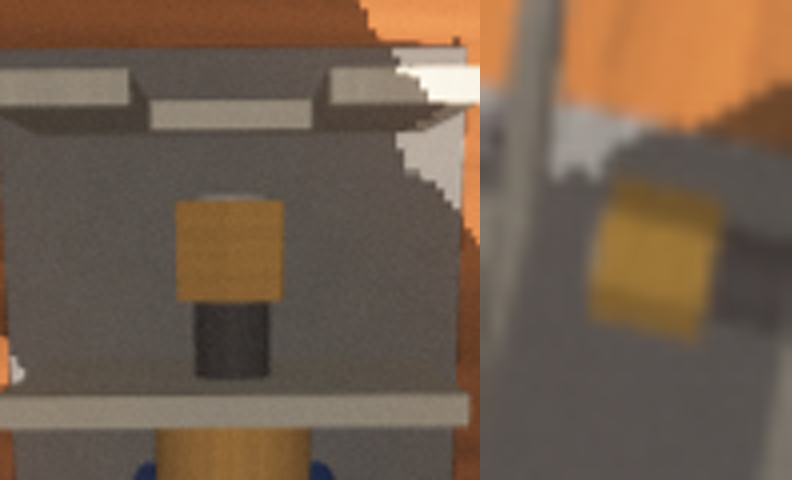

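The head in the wrist crop is at about (230,250), giving image (271.5,119.7). The side crop shows one broad face with narrow bands of similar height above and below, so it is near alignment now. I'll track the face edges over about 1.5 s to get the phase.

```bash
python3 - <<'E'
from h import *
np.set_printoptions(precision=4,suppress=True,linewidth=200)
d=np.load("w6.npz"); c=(d["K"],d["R"],d["t"]); print("head",onz(c,(271.5,119.7),.0575), "upr inner far/near", onz(c,(274-60+58,117-60+25.5),.088),onz(c,(274-60+58,117-60+98.5),.088))
c2=cam("side"); x0,y0,z0=.500,.187,.05
al=np.radians(np.arange(-20,150,5)); o=-c2[1].T@c2[2]; print("elev",np.degrees(np.arctan2(o[2]-.05,o[1]-.187)))
# vertical lines: points on plane perpendicular to the view at head centre
e=np.radians(59); S=np.arange(-16,16.1,1)/1000
px=[[proj(c2,(x0+dx,y0-np.sin(e)*s,z0+np.cos(e)*s)) for s in S] for dx in(-.005,-.002,.001,.004)]
px=np.array(px,np.float32)
for i in range(30):
    t=telemetry.observe()["clock"]; im=vision.grab_frame("side")
    if i%5==0:
        r=cv2.remap(im.astype(np.float32),px[:,:,0],px[:,:,1],cv2.INTER_LINEAR).mean(0); print(round(t,2),r[:,0].astype(int), "\n    B",r[:,2].astype(int))
E
```

```text
head [0.4992 0.1887 0.0575] upr inner far/near [0.5253 0.189  0.088 ] [0.4735 0.1873 0.088 ]
elev 59.189180325806085
11.45 [ 92  98 107 115 121 125 128 132 139 146 150 152 153 154 154 154 154 154 153 150 144 134 125 118 113 110 108 103  98  93  90  88  88] 
    B [77 73 66 59 53 50 49 49 50 52 53 53 54 54 54 54 54 54 54 53 52 49 47 45 44 46 49 56 64 71 74 76 77]
11.7 [ 92  98 108 117 123 127 129 131 135 140 145 148 150 150 150 150 150 150 150 149 146 138 128 119 112 108 105 101  96  93  90  88  88] 
    B [78 73 67 60 54 50 49 48 49 51 52 53 53 53 54 54 53 53 53 53 52 50 47 45 44 45 48 55 64 71 74 76 77]
11.95 [ 92  98 109 119 126 130 132 132 134 137 141 144 146 147 147 147 147 148 148 147 145 141 132 122 113 107 103  99  95  91  89  88  88] 
    B [77 74 68 61 55 51 50 49 49 50 51 52 52 52 53 53 52 52 52 52 52 51 49 46 44 44 47 55 64 71 74 76 77]
12.2 [ 92  99 110 120 127 132 133 135 136 137 139 141 143 145 145 145 145 146 146 145 145 142 136 126 116 107 101  96  92  90  89  88  88] 
    B [77 74 68 61 56 51 50 49 50 50 50 51 51 52 52 52 52 53 52 52 52 51 49 47 45 45 49 57 65 72 75 76 77]
12.45 [ 92  98 108 120 128 134 136 137 138 138 139 141 142 143 144 144 144 144 144 144 144 142 139 131 120 110 101  95  91  89  88  88  88] 
    B [78 75 69 62 57 53 51 51 50 50 50 50 51 51 52 52 52 51 51 51 51 51 50 48 46 46 51 58 66 72 75 77 77]
12.7 [ 91  96 107 119 128 135 137 139 139 139 140 140 140 141 142 142 142 142 142 143 142 141 139 133 122 111 101  94  90  89  88  88  88] 
    B [78 76 71 64 59 54 52 51 50 50 51 51 51 50 51 51 51 51 51 51 51 51 50 49 47 48 53 61 68 73 75 76 77]
```

The faces were aligned at clock ≈ 11.5, so the next alignments come at about 15.4 and 19.3. Head centre is about (0.4995, 0.188). Descending into the gap.

Emit:
{"name": "play_rows", "arguments": {
  "deltas": [
    [20,1,-20,0,0,0,42],
    [22,1,-25,0,0,0,42],
    [22,1,-25,0,0,0,42],
    [0,0,-20,0,0,0,42],
    [0,0,-15,0,0,0,42],
    [0,0,-10,0,0,0,42],
    [0,0,-5,0,0,0,42],
    [0,0,0,0,0,0,42]
  ],
  "grip_force": 60
}}

```text
clock: 13.95
position: [0.4989, 0.1886, 0.0899]
tool_rot: [-3.09, 1.571, 0.086]
force: [-0.7, 0.5, 0.3]
grip_width: 0.0419
```

```bash
python3 - <<'E'
from h import *
s=telemetry.observe(); print(s["clock"],s["position"],s["force"],s["grip_width"])
c,im=grab("wrist","w7"); print(proj(c,(.4995,.188,.061)),proj(c,s["position"]))
E
```

```text
13.95 [0.49886282 0.1885575  0.08994033] [-0.72257597  0.50733071  0.27815818] 0.04185248674945182
[275.27257469 248.05736784] [274.40147548 273.45462063]
```

View pics/w7.png

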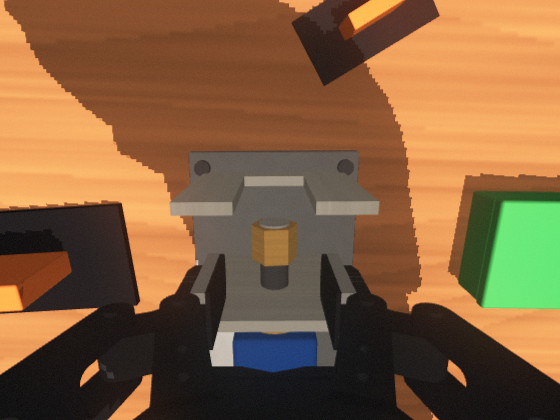

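The head at (274,243) lies centred between the fingers (inner edges about 222 and 324), and the faces are clear of both uprights. Descending, then closing at about 15 s.

Emit:
{"name": "play_rows", "arguments": {
  "deltas": [
    [0,0,-15,0,0,0,42],
    [0,0,-15,0,0,0,42],
    [0,0,-13,0,0,0,42],
    [0,0,-10,0,0,0,42],
    [0,0,-8,0,0,0,42],
    [0,0,0,0,0,0,40],
    [0,0,0,0,0,0,38],
    [0,0,0,0,0,0,36]
  ]
}}

```text
clock: 15.0
position: [0.4991, 0.1885, 0.0292]
tool_rot: [-2.803, 1.57, 0.373]
force: [-0.0, 0.5, -0.4]
grip_width: 0.0363
```

Emit:
{"name": "play_rows", "arguments": {
  "deltas": [
    [0,0,0,0,0,0,15],
    [0,0,0,0,0,0,15],
    [0,0,0,0,0,0,15],
    [0,0,0,0,0,0,15],
    [0,0,0,0,0,0,15],
    [0,0,0,0,0,0,15]
  ],
  "grip_force": 60
}}

```text
clock: 15.75
position: [0.499, 0.188, 0.0292]
tool_rot: [2.192, 1.57, -0.915]
force: [-1.3, -3.7, 7.7]
grip_width: 0.0212
```

```bash
python3 - <<'E'
from h import *
np.set_printoptions(precision=4,suppress=True)
s=telemetry.observe(); print(s["clock"],s["position"],s["force"],s["moment"],s["grip_width"])
c,im=grab("wrist","w8"); i2=vision.grab_frame("side"); cv2.imwrite("pics/s8.png",i2[:,:,::-1])
for n in range(18): vision.grab_frame("side")
im2=vision.grab_frame("wrist"); i3=vision.grab_frame("side")
print("diff wrist",np.abs(im.astype(int)-im2)[200:300,220:330].mean(),"side",np.abs(i2.astype(int)-i3)[250:330,280:350].mean())
s=telemetry.observe(); print(s["clock"],s["position"],s["force"],s["moment"],s["grip_width"])
i4=vision.grab_frame("scene")
o=np.hstack([cv2.resize(im2[170:350,180:380],(400,360)),cv2.resize(i3[240:330,275:365],(360,360))])
cv2.imwrite("pics/w8b.png",o[:,:,::-1]); cv2.imwrite("pics/sc8.png",i4[:,:,::-1])
E
```

```text
15.75 [0.499  0.188  0.0292] [-1.2863 -3.6666  7.6635] [-0.5792  0.2751  0.0769] 0.021220646954578502
diff wrist 1.9454848484848486 side 0.7063690476190476
16.85 [0.4991 0.188  0.0292] [-0.8096 -2.3472  7.9954] [-0.6019  0.297   0.0474] 0.02155436414455473
```

View pics/w8b.png

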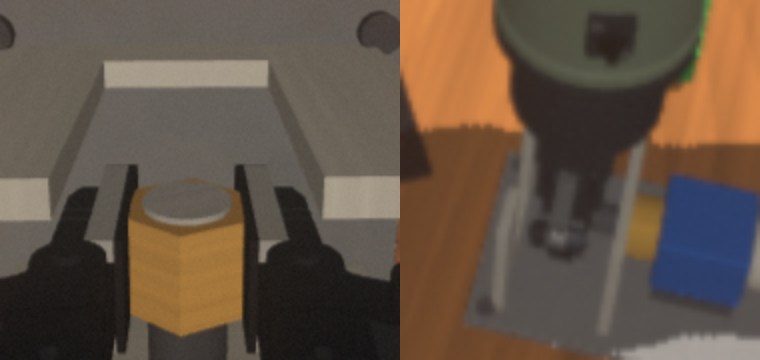

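The head is clamped on two upright flats: its ridge is central at (182,230), the pads sit flush, and the picture hardly changes over 1 s. One last check of the whole scene.

View pics/sc8.png

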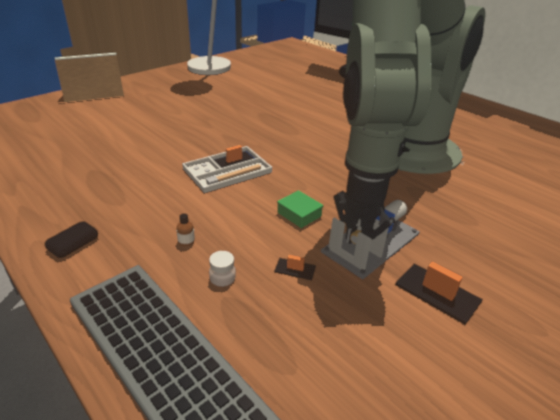

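```bash
python3 -c "
from h import *
s=telemetry.observe(); print(s['clock'],s['grip_width'],s['force']); print(workorder.job_done())"
```

```text
16.9 0.021523064419334305 [-1.75104286 -2.6005235   7.50316552]
the job is handed in; nothing more can be done
None
```

The job was handed in at 16.9 s with the gripper still holding the bolt head at the 60 N grip setting.

- **Cover:** I lifted the middle-sized cover off the bracket by its lug, set it down under light contact in the blue compartment and released it. The pictures afterwards show it lying flat with blue floor visible all round.
- **Bolt head:** I timed the closing from the measured turn of the faces, so the fingers met two upright flats. The opening read about 21.5 mm against the 22 mm across flats; the lug also read about 0.5 mm under its true size. Over roughly 1 s of holding, the position stayed put and the pictures hardly changed. The tool felt about 8 N, well inside the limits.
- **Bystanders:** the slide box, bottle, jar, brush and look-alike covers appear where they started in the last scene picture. I compared that by eye only.

No check failed. The two estimates of the compartment's position differed by about 5 mm, so I aimed between them, and the cover went in without touching the walls noticeably.

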